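# Open the dust box shutter with the pull key

### The job

Take the pull key from its wooden stand, put its rod down through the small hole in the dust box's sliding shutter, and tug the shutter towards the open end before touching the round release pin. If the tug shows that it is caught, press the release pin down, then put the key back through the hole; draw the shutter all the way open and finish while still gripping the key and holding the shutter open with it, as its spring would pull it shut. Leave the other things on the bench undisturbed.

Things in the scene. Friction and masses are not known exactly. Their poses are not given: they have to be found in the camera images.
- key: pull key, loose, 0.08 to 0.17 kg, upright in the stand: a straight steel rod 8 mm across under a dark round wooden handle, 115 mm long in all. Origin: the rod's slightly pointed lower tip, on its axis; z runs up the axis. Along z: rod 0 to 55 mm, steel collar 26 mm across 55 to 59 mm, handle 22 mm across 59 to 115 mm (grip here)
- stand: square wooden block 64 x 64 x 63 mm, fixed, with one 12 mm hole right through down its middle in which the key stands; the key's collar rests on its top. Origin: centre of its underside
- dustbox: grey metal dust box, fixed, 260 mm (x) by 220 mm (y), deck 76 mm above the bench; two steel rails along x, tops at 92 mm, 52 to 64 mm either side of the middle; a round duct socket sticks out 30 mm at its +x end. Origin: centre of its underside; the shutter opens along its -x. Below the shutter's hole the deck has a 22 mm wide slot along the whole travel, clear to the box floor 6 mm above the bench
- shutter_eye (a point): centre of the 12 mm round hole through the 8 mm thick aluminium shutter, at its upper face, 85 mm above the bench; moves with the shutter, a flat plate 142 mm (x) by 100 mm (y) lying between the rails. The hole is on the box's middle line, 21 mm from the shutter's front (-x) edge and, when shut, 10 mm to the -x side of the box's origin. Axes as the dust box's
- shutter (a joint): travel of the shutter in m along the dust box's -x: 0 closed, 0.070 fully open at its stop. A spring draws it shut with about 2 N when closed and 5 N when open, plus 0.5 N of friction. If a hidden catch inside the box holds it, it stops dead after about 6 mm; otherwise it runs freely. Whether it is caught can not be seen
- release_top (a point): centre of the flat top of the release pin, a round upright steel button 24 mm across in a dark collar 36 mm across, on the deck outside the +y rail, at x = -10 mm, y = +85 mm of the dust box; its top is 98 mm above the bench when up. Moves down with the pin
- release (a joint): how far the release pin is pressed down in m: 0 up (as it starts, caught or not), 0.010 fully down (top 88 mm above the bench, 4 mm above its collar). It takes 4 to 7 N, has no spring and stays down; pressed fully down it lets the catch go for good. It can be pressed with the tip of the key
- rock: grey matrix block, about 110 x 90 x 55 mm, bystander; origin: centre of its underside
- vertebra: pale brown spool-shaped fossil bone, 40 mm across, 26 mm tall, bystander; origin: centre of its underside
- jar: glass jar with a lid, 60 mm across, 85 mm tall, bystander; origin: centre of its underside
- brush: hand brush lying on the bench, bystander; its length lies along its x
- tray: open cardboard specimen tray 130 x 100 x 40 mm with two small stones stuck in it, bystander; origin: centre of its underside
- tin: round tin can 70 mm across, 70 mm tall, bystander; origin: centre of its underside
Mind the look-alikes: they are no part of the job. Of the things like the key, leave any that is blue or green; of the rest the smaller one is meant.

How it is judged:
On the way, in this order (a step that is already met when the one before it is completed fails the run):
1. the key's rod is through the shutter's hole, the shutter still shut and the release pin still up (z of key in the frame of shutter_eye below -0.01 m and x of key in the frame of shutter_eye between -0.01 and 0.01 m and y of key in the frame of shutter_eye between -0.01 and 0.01 m and value of joint each of release, shutter below 0.003 m), for 0.1 s.
2. the shutter is tugged with the key, the release pin still up: drawn at least 4.5 mm, so that a catch would show (z of key in the frame of shutter_eye below -0.01 m and x of key in the frame of shutter_eye between -0.01 and 0.01 m and y of key in the frame of shutter_eye between -0.01 and 0.01 m and value of joint release below 0.003 m and value of joint shutter above 0.0045 m and contact force between key and dustbox above 1 N), for 0.1 s.
At the end, for the whole second after the job is handed in: The shutter stands at least 55 mm open (of 70) and still, the key's rod tip is at least 10 mm below the shutter's upper face within its hole (10 mm aside at most), the key pulls on the shutter with more than 1.5 N and the fingers grip the key. The program finishes while holding (z of key in the frame of shutter_eye below -0.01 m and x of key in the frame of shutter_eye between -0.01 and 0.01 m and y of key in the frame of shutter_eye between -0.01 and 0.01 m and value of joint shutter above 0.055 m and velocity of joint shutter between -0.01 and 0.01 m/s and contact force between key and dustbox above 1.5 N and contact force between the fingers and key above 1 N); the arm keeps its last pose, push and grip.
It fails at once if a bystander (rock, vertebra, jar, brush, tray or tin) is moved more than 30 mm (distance of any of rock, vertebra, jar, brush, tray, tin from where it was at the start of the episode above 0.03 m).
It also fails if it takes over 58 s, if anything falls off the work surface, if the arm or the gripper's body presses on something with over 40 N, if the wrist force passes 120 N, or if a joint passes its speed limit or range.

### The arm

A 6-joint arm with a two-finger parallel gripper is mounted at the origin on the work surface. World frame = base frame: x ahead of the robot, y to its left, z up, the work surface at z = 0. Lengths are in m, angles in rad, forces in N, time in s.
With the tool pointing down it reaches from about 0.3 to 1 m from the base axis. Payload 5.1 kg.
Tool frame: the origin (TCP) lies on the centre line of the jaws, within the pads' length; the fingertips stand 22 mm ahead of it and the grasp point (between the pads) lies 3 mm ahead of it (tcp_to_tips is the distance from the TCP to the fingertips, in m); z points along the fingers, y is the direction in which the jaws open and shut (so a half turn about z gives the same grasp; the last joint's range is limited). The gripper opens to 95 mm and grips with 3 to 60 N. Pads are 20 mm wide; open, the fingers measure 119 mm over their backs; the gripper's body (75 mm by 180 mm) begins 59 mm behind the grasp point.
Start: joints at [1.113, 0.124, 1.65, -0, 1.367, -0.083], TCP at [0.238, 0.605, 0.237] pointing down, gripper open.
Joint ranges: [-2.61, 2.61], [-1.02, 2.33], [0.03, 2.71], [-1.35, 4.49], [0.32, 2.68], [-2.91, 2.91]. Speed limits (rad/s): [2.57, 2.57, 3.14, 3.14, 3.14, 3.14].

### API

Orientations are given as [roll, pitch, yaw] about the fixed x, y, z axes, in that order (R = Rz(yaw) Ry(pitch) Rx(roll)).
In Python, from workcell import * gives the robot as it stands. Calls block until the motion is done:
- move_ptp(position, orientation): joint-space move of the TCP to a pose.
- servo_line(position, velocity=0.15, rotation=None): straight line of the TCP; rotation=None keeps the orientation; velocity is the mean speed in m/s.
- goto_joints(angles): joint-space move.
- ungrasp() and grab(force=None): open the fingers fully, or close them until they stop; force is the grip in N (None keeps the last).
- wait(seconds).
- solve_ik(position, orientation): joint angles nearest the present ones, or None.
- read_camera(name): name is "scene" or "top" or "wrist"; returns a dict with "color" (480x640x3 uint8, blue, green, red), "K" (3x3 intrinsics, pixels), "rvec" (rotation vector, rad) and "tvec" (3), from world to camera coordinates, as OpenCV has them; the wrist camera has in their place "T_tool_cam" (4x4, takes a point from camera to tool coordinates, whose origin is the TCP and whose axes are the flange's). Camera axes: x right, y down, z forward; pixel columns grow to the right and rows downward; lengths in m; the calibration is good to about 2 mm. A picture is of the moment at which its call begins: read the wrist's pose just before it. There is no depth.
A pose or a line that the arm cannot do raises Unreachable and nothing moves.
- hand_in(): hands the job in, once; it reports no verdict.
Readings, each from a call of its own:
- get_time_s(): time.
- get_qpos(): joint angles.
- get_joint_vel(): joint speeds.
- get_effort(): joint torques, N m.
- get_eef_pos(): TCP position.
- get_ee_rot(): TCP orientation.
- get_force(): force on the tool from outside, world axes, zero at the start.
- get_ft_torque(): the same for the moment, N m.
- get_opening(): finger opening in m.
Only numpy, scipy, OpenCV 4.12 (cv2) and the standard library are available. Lean on these libraries where they do the work, as an engineer would, in place of code of your own. Each camera call takes 0.05 s, during which the arm holds its last target.

## Working session

There is one attempt and no reset: what is moved stays moved. The work goes in short steps, each a Python script; the robot and the scene stay as the last script left them, time stands still between calls to the robot, and variables do not carry over. Pictures are saved under pics/ and viewed, and the job is handed in when it is done.

```bash
mkdir -p pics; ls; python3 - <<'E'
from workcell import *
import cv2
for n in ["scene","top","wrist"]:
    c=read_camera(n); cv2.imwrite(f"pics/{n}0.png",c["color"]); print(n,c["K"].tolist() if hasattr(c["K"],'tolist') else c["K"],{k:v for k,v in c.items() if k not in("color","K")})
print(get_time_s(),get_eef_pos(),get_ee_rot(),get_opening())
E
```

```text
pics
scene [[579.197193618143, 0.0, 314.4386571049873], [0.0, 579.197193618143, 245.30500808942006], [0.0, 0.0, 1.0]] {'rvec': array([ 1.79426212,  1.86260646, -0.66620223]), 'tvec': array([ 0.0445082 , -0.35990853,  1.6856854 ])}
top [[436.2468154462288, 0.0, 325.704870953268], [0.0, 436.2468154462288, 243.19647896037057], [0.0, 0.0, 1.0]] {'rvec': array([ 2.07828331, -2.14394501,  0.15314452]), 'tvec': array([0.02868313, 0.5621552 , 1.13425367])}
wrist [[363.97956692631385, 0.0, 316.3901096838245], [0.0, 363.97956692631385, 239.64119852922798], [0.0, 0.0, 1.0]] {'T_tool_cam': array([[-5.02305453e-04, -9.67951786e-01, -2.51135595e-01,
         7.04217509e-02],
       [ 9.99999059e-01, -1.65512004e-04, -1.36220172e-03,
         1.53143357e-04],
       [ 1.27697964e-03, -2.51136043e-01,  9.67950958e-01,
        -1.47832478e-01],
       [ 0.00000000e+00,  0.00000000e+00,  0.00000000e+00,
         1.00000000e+00]])}
0.15 [0.23777073 0.60445848 0.23564928] [-3.13996296e+00 -1.51081716e-04  2.76681490e+00] 0.09508080751998482
```

View pics/scene0.png

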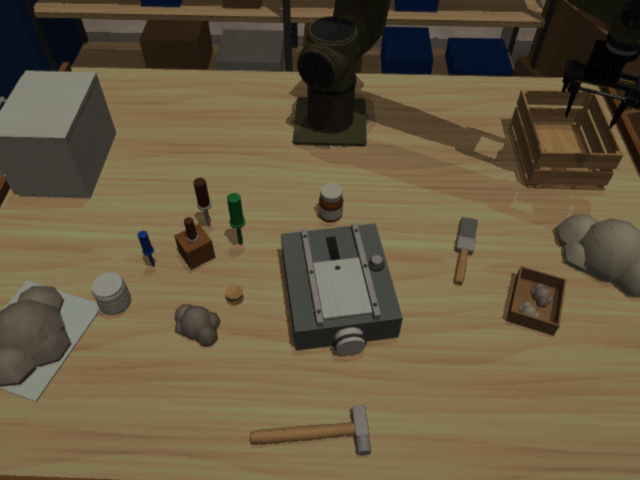

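View pics/top0.png

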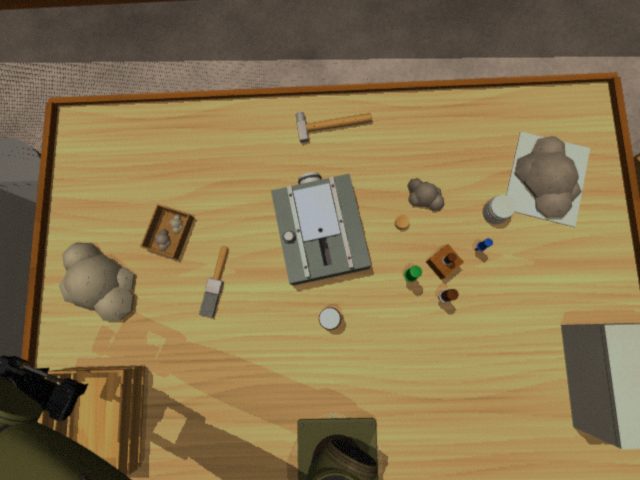

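View pics/wrist0.png

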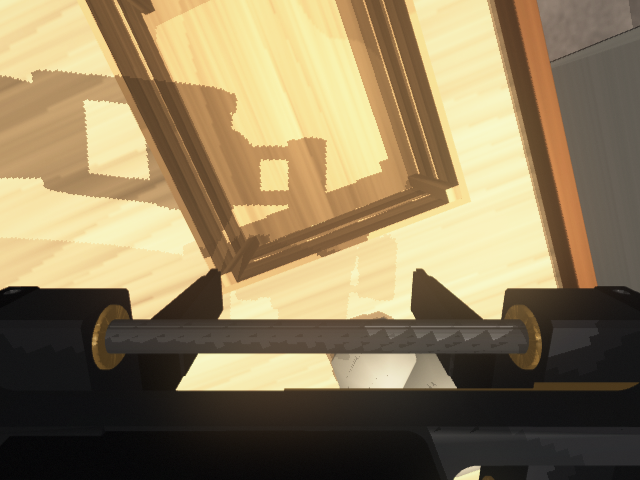

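Top view: the box is at about (321,230), with its duct pointing up in the picture, away from the robot. Its eye is at (321,230) and the pin at (288,237). The stand with the small brown key is at (444,262). The larger brown look-alike is at (449,295), and the blue and green ones are near (484,245) and (413,273).

```bash
cat > h.py <<'E'
import numpy as np, cv2
from workcell import *
from scipy.spatial.transform import Rotation as Rn
def camRT(c,pos=None,rpy=None):
    if "rvec" in c:
        R=cv2.Rodrigues(np.asarray(c["rvec"],float))[0]; t=np.asarray(c["tvec"]).ravel()
        return R.T, -R.T@t
    T=np.eye(4);T[:3,:3]=Rn.from_euler('xyz',rpy).as_matrix();T[:3,3]=pos
    T=T@c["T_tool_cam"]; return T[:3,:3],T[:3,3]
def ray(c,uv,z,pos=None,rpy=None):
    R,o=camRT(c,pos,rpy); d=R@np.linalg.inv(c["K"])@np.array([uv[0],uv[1],1.]); return o+d*(z-o[2])/d[2]
def proj(c,P,pos=None,rpy=None):
    R,o=camRT(c,pos,rpy); p=c["K"]@(R.T@(np.asarray(P)-o)); return p[:2]/p[2]
def wrist():
    p=get_eef_pos(); r=get_ee_rot(); c=read_camera("wrist"); return c,p,r
E
python3 - <<'E'
from h import *
c=read_camera("top"); im=c["color"]
a=cv2.resize(im[165:295,265:375],None,fx=4.5,fy=4.5,interpolation=cv2.INTER_CUBIC)
b=cv2.resize(im[225:315,390:500],None,fx=4.5,fy=4.5,interpolation=cv2.INTER_CUBIC)
cv2.imwrite("pics/a.png",a);cv2.imwrite("pics/b.png",b)
print("eye",ray(c,(321,230),.085),"pin",ray(c,(288,237),.098),"keytop",ray(c,(450,260),.119),"stand",ray(c,(444,262),.063))
E
```

```text
eye [0.59258776 0.02158141 0.085     ] pin [0.574143   0.10811044 0.098     ] keytop [ 0.49668538 -0.30230865  0.119     ] stand [ 0.49934879 -0.300272    0.063     ]
```

View pics/a.png

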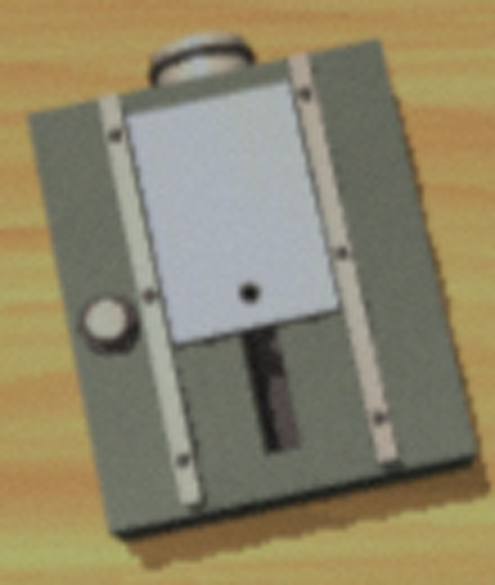

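View pics/b.png

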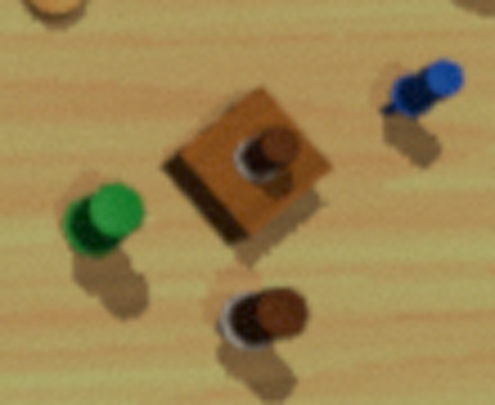

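```bash
python3 - <<'E'
from h import *
b=0.2; yaw=b+np.pi/2; xd=np.array([np.cos(yaw),np.sin(yaw)])
eye=np.array([.592,.0216]); mid=eye
p=mid-0.04*xd
move_ptp([p[0],p[1],.26],[np.pi,0,yaw])
c,p1,r1=wrist(); np.savez("w1.npz",p=p1,r=r1); cv2.imwrite("pics/w1.png",c["color"])
y2=2.53; xd=np.array([np.cos(y2),np.sin(y2)])
p=np.array([.498,-.301])-0.05*xd
move_ptp([p[0],p[1],.26],[np.pi,0,y2])
c,p1,r1=wrist(); np.savez("w2.npz",p=p1,r=r1); cv2.imwrite("pics/w2.png",c["color"])
print(get_time_s(),p1,r1,get_qpos(),get_force())
E
```

```text
4.0583 [ 0.53930558 -0.32898171  0.25999321] [ 3.14118219e+00 -7.83593533e-05  2.53033148e+00] [-6.32366985e-01  7.08717113e-02  1.66784051e+00  3.49938313e-04
  1.40290643e+00 -1.59256171e+00] [ 0.14637958  0.89537599 -0.13599751]
```

View pics/w1.png

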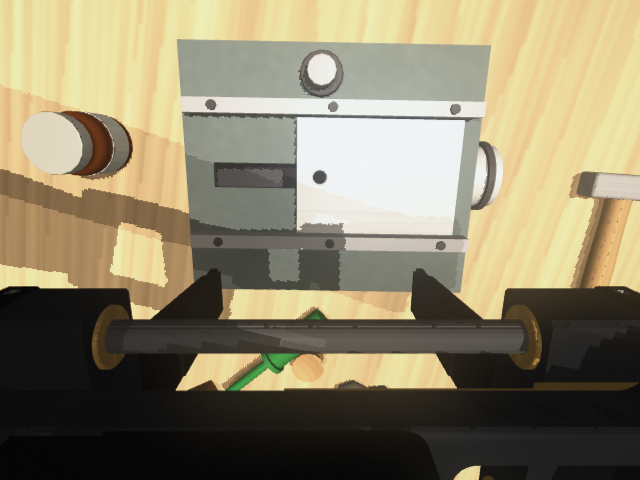

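View pics/w2.png

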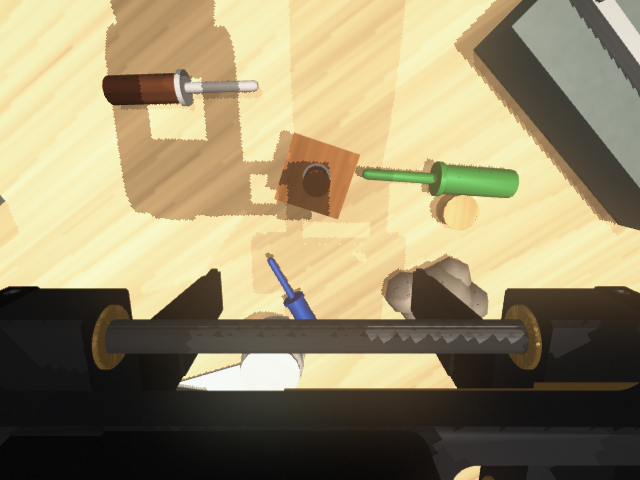

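w1: the hole is at about (320,177), the pin top at (322,69) and the rails are horizontal, so the yaw is right. w2: the key is in the stand at (316,180). The look-alikes' feet are at green (365,174), blue (269,256) and brown (256,86). Green lies close to the jaw axis, so I'll compute positions before choosing the grasp yaw.

```bash
python3 - <<'E'
from h import *
c=read_camera("wrist"); w1=np.load("w1.npz"); w2=np.load("w2.npz")
im=cv2.imread("pics/w1.png"); g=cv2.cvtColor(im,cv2.COLOR_BGR2GRAY)
def blob(mask,near,r=25):
    cs,_=cv2.findContours(mask,cv2.RETR_LIST,cv2.CHAIN_APPROX_NONE)
    out=[]
    for k in cs:
        if len(k)<8: continue
        (x,y),rad=cv2.minEnclosingCircle(k); a=cv2.contourArea(k)
        if np.hypot(x-near[0],y-near[1])<r and a>20: 
            m=cv2.moments(k); out.append((m['m10']/m['m00'],m['m01']/m['m00'],rad,a))
    return out
roi=np.zeros_like(g); roi[165:190,305:336]=255
H=blob(cv2.bitwise_and(((g<110)*255).astype(np.uint8),roi),(320,177)); print("hole",H)
P=blob(((g>190)*255).astype(np.uint8),(322,69)); print("pin",P)
q=lambda uv,z,w:ray(c,uv,z,w["p"],w["r"])
eye=q(H[0][:2],.085,w1)[:2]; 
for p in P: print("pin",q(p[:2],.098,w1))
print("eye",eye)
A=q((210.5,104.5),.092,w1);B=q((455.5,109),.092,w1);C=q((218,242),.092,w1);D=q((440.5,245.5),.092,w1)
for u,v in((A,B),(C,D)): print("rail",np.arctan2((v-u)[1],(v-u)[0]),np.linalg.norm(v-u))
print("railsep",np.linalg.norm((A+B-C-D)/2), (A+B+C+D)/4)
for n,uv in dict(green=(366,174),blue=(269,256),brown=(256,86)).items():
    print(n,q(uv,0,w2))
# stand top corners
im=cv2.imread("pics/w2.png")
for uv in ((295,133),(359,154),(338,217)): print("corner",q(uv,.063,w2))
cv2.imwrite("pics/z2.png",cv2.resize(im[120:230,240:400],None,fx=5,fy=5,interpolation=cv2.INTER_CUBIC))
cv2.imwrite("pics/z1.png",cv2.resize(cv2.imread("pics/w1.png")[40:200,260:380],None,fx=3.7,fy=3.7,interpolation=cv2.INTER_CUBIC))
E
```

```text
hole [(319.1582952815829, 176.7960426179604, 6.373874664306641, 109.5)]
pin [(321.57437070938215, 68.81845919145691, 15.585474014282227, 655.5), (332.5080213903743, 69.80701066718929, 158.14199829101562, 17858.5), (337.35977079899897, 99.42240584752487, 331.13336181640625, 109220.0)]
pin [0.57808734 0.10975018 0.098     ]
pin [0.58663679 0.11075917 0.098     ]
pin [0.59502638 0.09019983 0.098     ]
eye [0.59337491 0.02633909]
rail 0.18330759569739744 0.20067728588041506
rail 0.184798015562552 0.20009336319698473
railsep 0.11625863279959486 [0.603592   0.02757857 0.092     ]
green [ 0.53827018 -0.2616161   0.        ]
blue [ 0.55250043 -0.40642132  0.        ]
brown [ 0.39639714 -0.30606526  0.        ]
corner [ 0.46158494 -0.29852623  0.063     ]
corner [ 0.5105566  -0.26110523  0.063     ]
corner [ 0.54830834 -0.31017241  0.063     ]
```

View pics/z2.png

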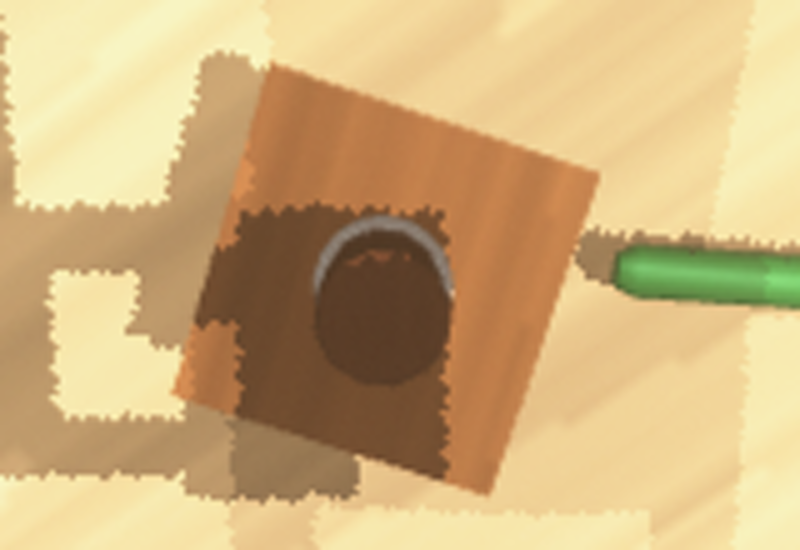

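View pics/z1.png

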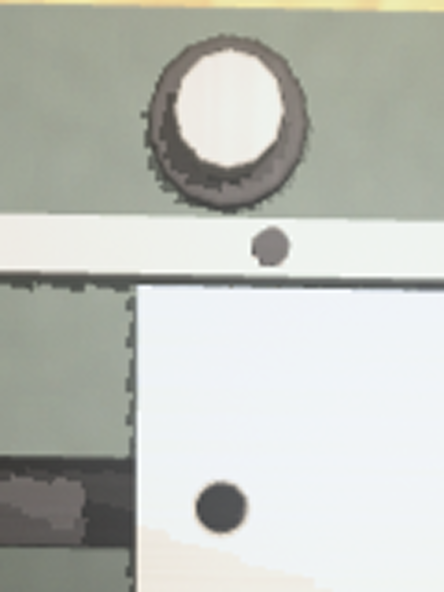

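The look-alikes don't radiate from the wrist camera's nadir, so they may be tilted. I'll triangulate their ends.

```bash
python3 - <<'E'
from h import *
cw=read_camera("wrist"); ct=read_camera("top"); cs=read_camera("scene")
w1=np.load("w1.npz"); w2=np.load("w2.npz")
V={'w1':(cw,w1['p'],w1['r']),'w2':(cw,w2['p'],w2['r']),'t':(ct,None,None),'s':(cs,None,None)}
def tri(obs):
    A=[];b=[];
    for k,uv in obs.items():
        c,p,r=V[k];R,o=camRT(c,p,r);d=R@np.linalg.inv(c["K"])@np.array([*uv,1.]);d/=np.linalg.norm(d)
        M=np.eye(3)-np.outer(d,d);A.append(M);b.append(M@o)
    X=np.linalg.lstsq(np.vstack(A),np.hstack(b),rcond=None)[0]
    return X.round(4),[ (proj(V[k][0],X,V[k][1],V[k][2])-uv).round(1).tolist() for k,uv in obs.items()]
print("green tip",tri({'w1':(225,388),'w2':(366,174),'s':(240,243)}))
print("green top",tri({'w2':(515,181),'t':(416,272),'s':(234,197)}))
print("brown tip",tri({'w2':(256,86),'s':(207,225)}))
print("brown top",tri({'w2':(106,89),'t':(453,294),'s':(201,182)}))
print("blue tip",tri({'w2':(269,256),'s':(153,266)}))
print("blue top",tri({'t':(489,242.5),'s':(144,234)}))
k=((383-2)/5+240,(313-2)/5+120)
print("key top",ray(cw,k,.123,w2['p'],w2['r']), "top cam",ray(ct,(390+275/4.5,225+147/4.5),.123),tri({'w2':k,'t':(390+275/4.5-.4,225+147/4.5-.4),'s':(190,221)}))
print("stand top cam",ray(ct,(445.2-.4,261.4-.4),.063))
E
```

```text
green tip (array([ 0.5275, -0.2294,  0.0546]), [[-9.4, 0.5], [30.0, -24.9], [-15.7, 5.2]])
green top (array([ 0.5081, -0.2036,  0.2126]), [[-29.0, -91.9], [0.4, -21.2], [-5.2, -3.5]])
brown tip (array([ 0.3901, -0.3047, -0.0259]), [[1.3, -2.1], [-1.0, 0.3]])
brown top (array([ 0.405 , -0.3145,  0.1703]), [[101.7, -26.4], [10.5, 1.2], [-13.1, -9.4]])
blue tip (array([ 0.5503, -0.4004,  0.0102]), [[1.9, -1.8], [-1.3, -0.2]])
blue top (array([ 0.5388, -0.4017,  0.1112]), [[-1.6, 0.2], [-1.8, -0.3]])
key top [ 0.5042595  -0.30481241  0.123     ] top cam [ 0.50195172 -0.30452048  0.123     ] (array([ 0.5039, -0.3038,  0.1178]), [[0.8, -1.7], [-0.5, -0.1], [-1.1, 0.0]])
stand top cam [ 0.50193895 -0.30256576  0.063     ]
```

The key's position agrees across views, but the look-alikes' positions don't. They may have fallen over since the first pictures, so I'll take a fresh look.

```bash
python3 - <<'E'
from h import *
for n in("top","scene"):
    c=read_camera(n)["color"]; cv2.imwrite(f"pics/{n}2.png",c)
E
```

```text
(no output)
```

View pics/top2.png

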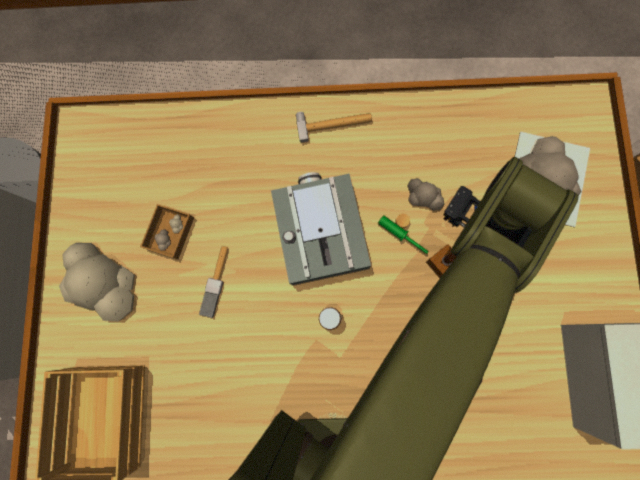

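View pics/scene2.png

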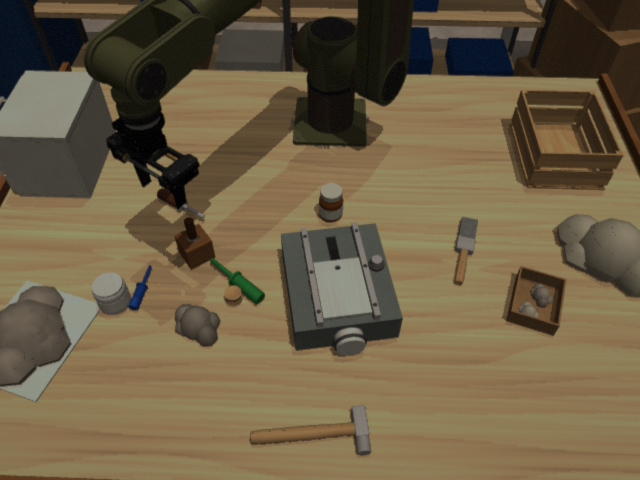

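All three look-alikes have toppled and now lie flat. They were unstable and I hadn't touched them. Green lies beside the vertebra, which is still at (402,222) as before. The key still stands upright in its stand, and the jaw tips will stay above everything lying nearby, so I'll grasp it now.

```bash
python3 - <<'E'
from h import *
K=[.504,-.3045]
servo_line([*K,.20],.15)
servo_line([*K,.096],.1)
print(get_force()); grab(40); print("open",get_opening(),get_force(),get_eef_pos())
servo_line([*K,.20],.12)
print("open",get_opening(),get_force())
# go over box
b=.184; yaw=b+np.pi/2
move_ptp([.5,-.15,.24],[np.pi,0,yaw])
c,p,r=wrist(); cv2.imwrite("pics/w3.png",c["color"]); print(get_time_s(),p,r,get_qpos())
cv2.imwrite("pics/s3.png",read_camera("scene")["color"]); 
E
```

```text
[-0.23397463  0.57207204  0.89701735]
open 0.021510640126709737 [-0.0962873  -0.22491991  0.08529059] [ 0.50400416 -0.30447467  0.09598945]
open 0.020866736764424687 [-0.34030737  0.54685683 -2.49774459]
9.3667 [ 0.49978767 -0.15017339  0.23930319] [-3.14062321e+00 -3.13508382e-04  1.75556011e+00] [-3.95117483e-01 -1.63987575e-01  1.92923841e+00 -2.63070161e-04
  1.37737550e+00 -5.79178130e-01]
```

View pics/w3.png

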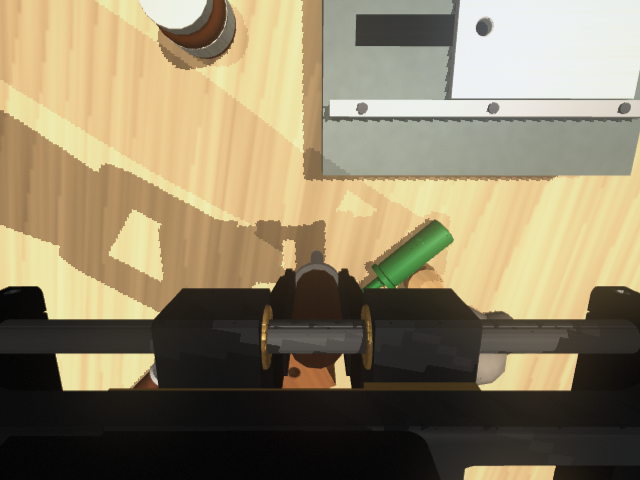

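View pics/s3.png

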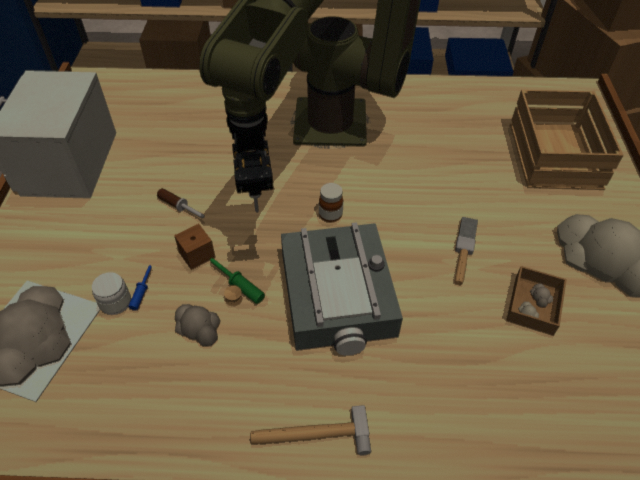

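The key is held, with the rod tip near (317,255) in w3 and the stand empty. I'll check the tip against the tool axis.

```bash
python3 - <<'E'
from h import *
c,p,r=wrist(); im=c["color"]
cv2.imwrite("pics/z3.png",cv2.resize(im[230:300,260:380],None,fx=6,fy=6,interpolation=cv2.INTER_CUBIC))
Ti=np.linalg.inv(c["T_tool_cam"])
def tp(P):
    q=c["K"]@(Ti@np.array([*P,1.]))[:3]; return q[:2]/q[2]
for z in (.088,.033): print(z,tp((0,0,z)),tp((.005,0,z)),tp((0,.005,z)))
for e in (-.013,.013): print(tp((e,0,.033)),tp((e,0,.029)))
# hole again from here
print("eye",ray(c,(484.5,26.5),.085,p,r))
E
```

```text
0.088 [316.59782995 252.6346066 ] [316.59515007 245.50611341] [323.99580495 252.63280218]
0.033 [316.56842646 282.41775095] [316.56480823 273.50450223] [326.00878988 282.41617111]
[316.57761598 305.05547215] [316.57506387 308.28390481]
[316.55891887 258.99650322] [316.55588674 261.37863269]
eye [0.59408798 0.02532406 0.085     ]
```

View pics/z3.png

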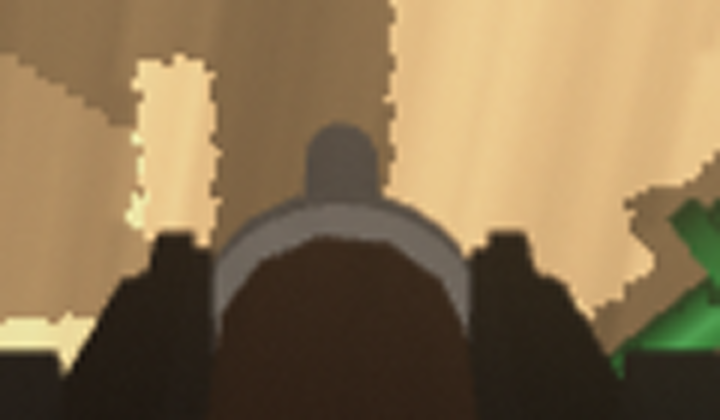

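```bash
python3 - <<'E'
from h import *
b=.184; yaw=b+np.pi/2
move_ptp([.5938,.0258,.20],[np.pi,0,yaw])
servo_line([.5938,.0258,.179],.1)
wait(.2)
c,p,r=wrist(); im=c["color"]; print(p,r,get_force(),get_time_s())
cv2.imwrite("pics/w4.png",cv2.resize(im[200:300,240:390],None,fx=5,fy=5,interpolation=cv2.INTER_CUBIC))
print("eye pred",proj(c,[.5938,.0258,.085],p,r))
cv2.imwrite("pics/s4.png",cv2.resize(read_camera("scene")["color"][190:310,270:430],None,fx=5,fy=5,interpolation=cv2.INTER_CUBIC))
E
```

```text
[0.59415076 0.02547024 0.17979187] [3.14039445e+00 2.84239499e-04 1.75430982e+00] [-0.33585174 -0.61097719 -1.0545254 ] 10.9
eye pred [316.02677253 249.25265283]
```

View pics/w4.png

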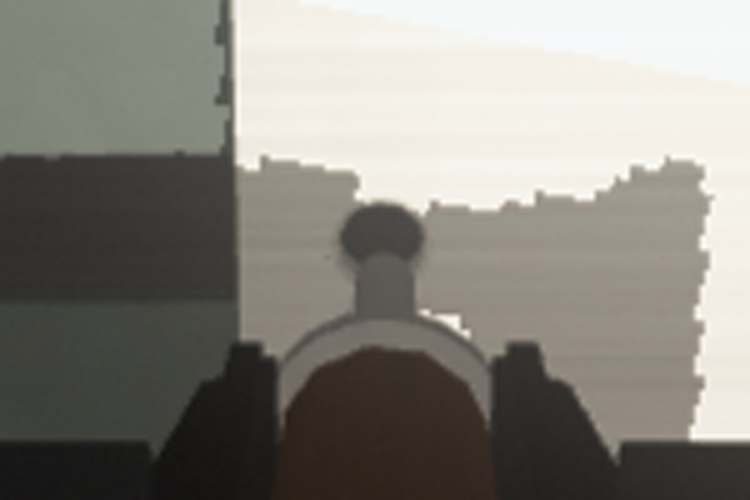

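View pics/s4.png

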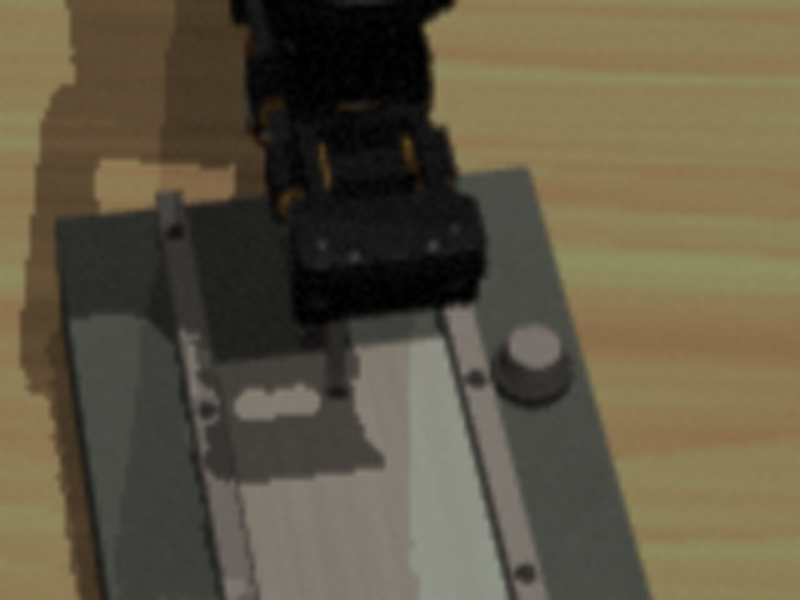

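w4: the hole is centred at about (316,248) and the rod tip at about (317,256). The columns match within 0.5 mm. Across the hole the tip could be up to 2 mm low (tool −x), so I'll shift 1.2 mm that way and lower in steps while watching the force.

```bash
python3 - <<'E'
from h import *
b=.184; yaw=b+np.pi/2
xd=np.array([np.cos(yaw),np.sin(yaw)]); bx=np.array([np.cos(b),np.sin(b)])
t=np.array([.5938,.0258])+.0012*xd-.0004*bx
servo_line([*t,.179],.1)
f0=get_force(); print("f0",f0)
z=.179
while z>.160:
    z-=.003; servo_line([*t,z],.05); f=get_force()-f0; print(round(z,4),f.round(2),get_eef_pos().round(4))
    if np.linalg.norm(f)>5: break
c,p,r=wrist(); im=c["color"]; print(get_time_s())
cv2.imwrite("pics/w5.png",cv2.resize(im[200:300,240:390],None,fx=5,fy=5,interpolation=cv2.INTER_CUBIC))
E
```

```text
f0 [ 0.06693566 -0.15439208 -1.1639222 ]
0.176 [-0.04 -0.47  0.64] [0.5929 0.027  0.1755]
0.173 [ 0.25  0.21 -1.14] [0.593  0.0269 0.1726]
0.17 [0.73 0.77 0.79] [0.593  0.0269 0.1697]
0.167 [ 0.95  0.56 -0.61] [0.593  0.0269 0.1667]
0.164 [-0.49  0.52 -0.44] [0.593  0.0269 0.1636]
0.161 [ 0.27 -0.57 -0.34] [0.593  0.0269 0.1607]
0.158 [-0.33  0.04  0.22] [0.593  0.0269 0.1576]
13.0
```

View pics/w5.png

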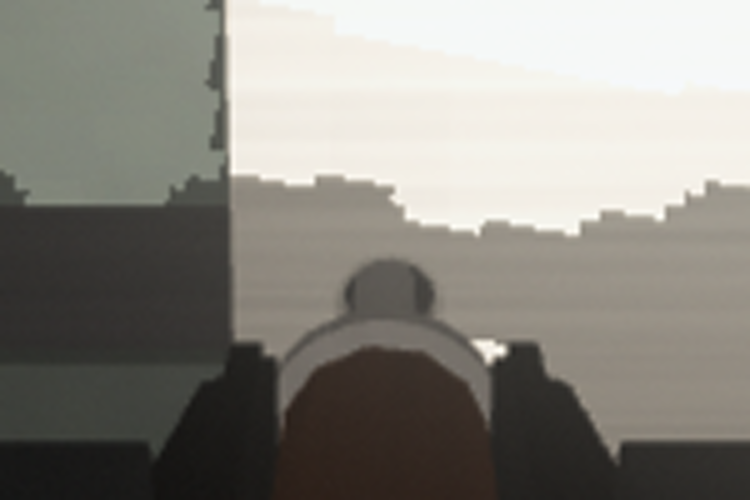

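w5: the rod is in the hole at about (317,256), with the hole's dark rim showing on both sides and no contact force. I'll lower it further and then tug.

```bash
python3 - <<'E'
from h import *
b=.184; yaw=b+np.pi/2
xd=np.array([np.cos(yaw),np.sin(yaw)]); bx=np.array([np.cos(b),np.sin(b)])
t=np.array([.5938,.0258])+.0012*xd-.0004*bx
servo_line([*t,.130],.06); wait(.2)
f0=get_force(); print("f0",f0,get_time_s())
d=0
while d<.016:
    d+=.001; q=t-d*bx; servo_line([*q,.130],.03); wait(.05); f=get_force()-f0; print(round(d,4),"along",(f[:2]@bx).round(2),"perp",(f[:2]@xd).round(2),f[2].round(2), ((get_eef_pos()[:2]-t)@bx).round(4))
    if f[:2]@bx>9: break
wait(.3)
c,p,r=wrist(); cv2.imwrite("pics/w6.png",c["color"]); print(get_time_s(),get_opening())
E
```

```text
f0 [-0.43917367  0.00737463 -2.20413641] 13.8167
0.001 along -0.32 perp -0.06 0.83 -0.001
0.002 along 0.83 perp -0.38 1.31 -0.0017
0.003 along 3.1 perp 0.15 0.52 -0.0027
0.004 along 2.52 perp 0.11 1.47 -0.0039
0.005 along 3.14 perp 0.88 1.0 -0.005
0.006 along 1.59 perp 0.13 2.79 -0.006
0.007 along 3.37 perp 0.24 1.78 -0.007
0.008 along 1.77 perp -0.63 2.45 -0.008
0.009 along 3.46 perp -0.02 2.26 -0.009
0.01 along 2.53 perp 0.15 2.01 -0.01
0.011 along 3.15 perp -0.01 2.47 -0.011
0.012 along 3.47 perp -0.51 1.51 -0.0121
0.013 along 2.65 perp -0.21 2.84 -0.013
0.014 along 3.72 perp -1.1 2.81 -0.0141
0.015 along 2.94 perp -0.13 2.38 -0.015
0.016 along 2.83 perp -0.22 2.11 -0.016
18.9667 0.021054587495536403
```

View pics/w6.png

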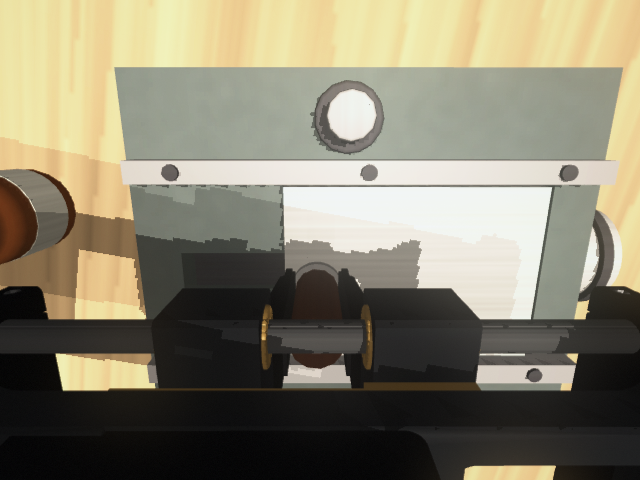

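There was no dead stop. The force stays near 3 N as the shutter follows past 6 mm, so it isn't caught and the pin needn't be pressed. w6 shows the shutter's front edge at column 283 at the key. I'll measure the opening and draw it on.

```bash
python3 - <<'E'
from h import *
b=.184; yaw=b+np.pi/2
xd=np.array([np.cos(yaw),np.sin(yaw)]); bx=np.array([np.cos(b),np.sin(b)])
O=np.array([.6038,.0277])
t=np.array([.5938,.0258])+.0012*xd-.0004*bx
c,p,r=wrist(); e=ray(c,(283.5,190),.085,p,r)[:2]; print("open now",-.031-(e-O)@bx)
for d in (.03,.05,.067):
    servo_line([*(t-d*bx),.130],.03); wait(.1); f=get_force(); print(d,"along",f[:2]@bx,f[2],((get_eef_pos()[:2]-t)@bx).round(4),get_opening())
wait(.3)
c,p,r=wrist(); np.savez("w7.npz",p=p,r=r); cv2.imwrite("pics/w7.png",c["color"]); print(get_time_s())
c=read_camera("top")["color"];cv2.imwrite("pics/t7.png",c)
E
```

```text
open now 0.013090942876528136
0.03 along 2.7601328156795146 0.7038063297326205 -0.0301 0.021151979940276337
0.05 along 2.078687280148234 0.12732418831878117 -0.05 0.021482577486356527
0.067 along 2.94611324346685 0.3424827172765922 -0.0669 0.021114161599405292
21.8167
```

View pics/w7.png

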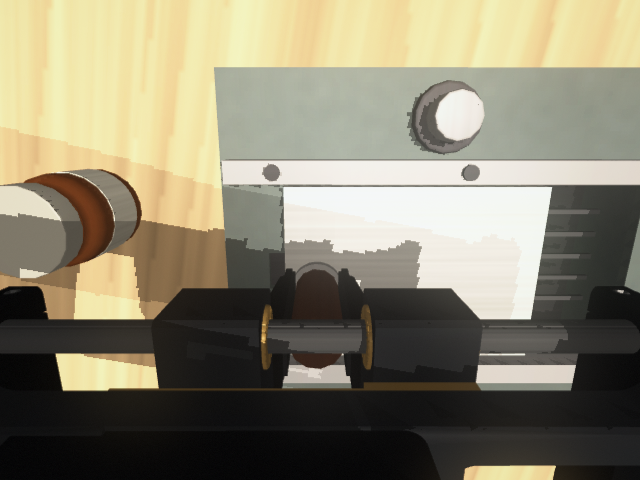

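View pics/t7.png

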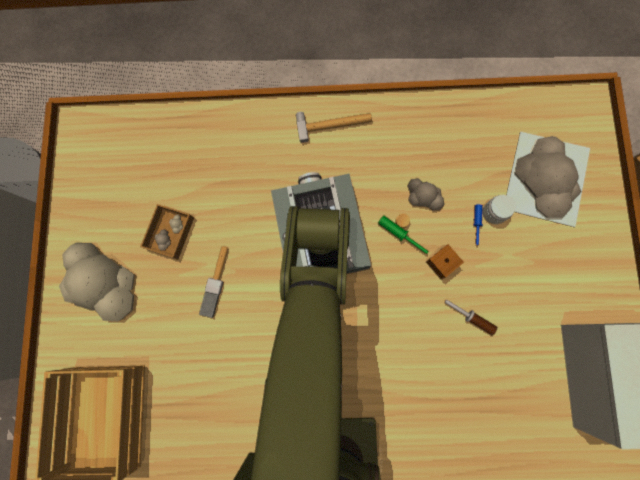

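w7: the shutter's front edge is at column 284, near the box's end, and the inner grille shows behind it. The duct, pin and bystanders are unchanged. I'll ease it towards the stop for more pull margin, then average the force.

```bash
python3 - <<'E'
from h import *
b=.184; yaw=b+np.pi/2
xd=np.array([np.cos(yaw),np.sin(yaw)]); bx=np.array([np.cos(b),np.sin(b)])
O=np.array([.6038,.0277]); t=np.array([.5938,.0258])+.0012*xd-.0004*bx
def fm():
    v=[]
    for _ in range(15): wait(.02); v.append(get_force()[:2]@bx)
    return np.mean(v),np.std(v)
d=.067; print(d,fm())
while d<.075:
    d+=.001; servo_line([*(t-d*bx),.130],.03); m=fm(); print(round(d,4),m)
    if m[0]>7.5: break
wait(.5); print(fm(),get_opening(),get_joint_vel().round(4))
c,p,r=wrist(); cv2.imwrite("pics/w8.png",c["color"])
g=cv2.cvtColor(c["color"],cv2.COLOR_BGR2GRAY); row=g[195,260:310].astype(int); u=260+np.argmax(np.diff(row))+.5
print("edge",u,"open",-.031-(ray(c,(u,195),.085,p,r)[:2]-O)@bx,get_time_s(),get_force())
E
```

```text
0.067 (np.float64(4.420436899647049), np.float64(0.655676293684313))
0.068 (np.float64(5.042413315844263), np.float64(0.7120641101750771))
0.069 (np.float64(4.617631864768779), np.float64(0.6316631585587842))
0.07 (np.float64(4.636032206636922), np.float64(0.3674785349500775))
0.071 (np.float64(4.621481834390874), np.float64(0.4100130933380031))
0.072 (np.float64(5.210501808962904), np.float64(0.46679053297058437))
0.073 (np.float64(7.904830474459283), np.float64(0.40985957314879357))
(np.float64(7.427502927151133), np.float64(0.27674962224864125)) 0.021339216410249117 [ 0.0011 -0.0012  0.0004 -0.0003 -0.0007  0.0005]
edge 283.5 open 0.0691821039080639 25.9167 [ 7.15678758  1.61819819 -2.65427182]
```

View pics/w8.png

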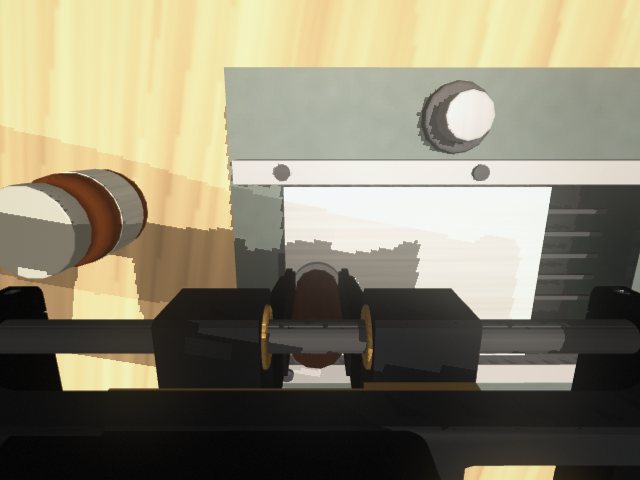

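w8: the shutter is at its stop, measured about 69 mm open with its edge at column 283. The key is upright in the jaws, pulling a steady 7.4 N or so. I'm handing in.

```bash
python3 - <<'E'
from workcell import *
hand_in(); print(get_time_s(),get_force(),get_opening())
E
```

```text
the job is handed in; nothing more can be done
the job is handed in; nothing more can be done
```

The shutter is held open at its stop by the gripped key, and I handed the job in at about 26 s of the 58 s allowed. The hand-in gives no verdict, so the checks below are my own.

- **Key:** I took the small brown key from the stand and lowered its rod through the shutter's hole without any contact force.
- **Tug:** With the pin still up, the shutter ran past 6 mm at a steady 3 N or so with no dead stop. It was not caught, so I never touched the release pin and drew the shutter straight open.
- **Last checks:** The camera put the opening at about 69 mm. The key pulled with about 7.4 N, the jaws were on the handle (21 mm opening) and the arm was still.
- **What disagreed:**
  - The wrist picture showed the key 2 mm off the tool axis or about 7 mm higher in the jaws than planned. I split the difference, so the rod is 38–45 mm below the shutter's upper face against the 10 mm needed.
  - Single force readings while drawing were noisy (2–3.5 N), so I relied on averages.
- **Look-alikes:** The three look-alike keys fell over by themselves early on, before I had gripped anything. The green one came to rest beside the vertebra. In the top view taken with the shutter drawn most of the way, all six bystanders except the jar looked unmoved. The arm hid the jar there, but it stood upright in the wrist picture.

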